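Return the red setting block to its bay and put the cover on

ROBOT

A 6-joint arm with a two-finger parallel gripper is mounted at the origin on the work surface. World frame = base frame: x ahead of the robot, y to its left, z up, the work surface at z = 0. Lengths are in m, angles in rad, forces in N, time in s.
With the tool pointing down it reaches from about 0.25 to 0.775 m from the base axis. Payload 4 kg.
Tool frame: the origin (TCP) lies at the very end of the fingers, on their centre line; the grasp point (between the pads) lies 19 mm behind it; x points along the fingers, y is the direction in which the jaws open and shut, and the axes are right-handed (so a half turn about x gives the same grasp; the last joint's range is limited). The gripper opens to 94 mm and grips with 3 to 60 N. Pads are 16 mm wide; open, the fingers measure 119 mm over their backs; the gripper's body (75 mm by 177 mm) begins 78 mm behind the grasp point.
Start: joints at [1.174, 0.087, 1.371, -0, 1.684, -0.103], TCP at [0.159, 0.526, 0.206] pointing down, gripper open.
Joint ranges: [-3.1, 3.1], [-0.76, 2.03], [0.27, 2.55], [-1.08, 4.22], [0.17, 2.65], [-2.57, 2.57]. Speed limits (rad/s): [2.79, 2.79, 3.14, 3.14, 3.14, 3.14].

INTERFACE

Orientations are given as [roll, pitch, yaw] about the fixed x, y, z axes, in that order (R = Rz(yaw) Ry(pitch) Rx(roll)).
In Python, from bench import robot gives the robot as it stands.
- The arm moves only by the tool carry_out, never from a script. Its argument "targets" is a list of rows, each a list of 5 numbers: the closure, from 0 (fully open) to 1 (shut), then the shift along the tool's x, y, z in cm, then the turn about the tool's x in degrees. In form: [[fingers, tx, ty, tz, turn], ...]. A call has 1 to 20 rows; each row shifts and turns the commanded pose from where the row before left it, along the tool's axes as they then stand; what a row does not reach is not made up. A row lasts 1/10 s, in which the tool goes at most 50 mm and 8.59 degrees, less where a joint would pass 70% of its speed; a pose out of reach is approached as far as the arm can. A call is refused whole if a number of a shift passes 5 or a number of a turn 8.59, either way. A call with a gripper value outside its range is refused whole. The fingers move at their own pace and stop on an object; the grip force is fixed at half the most. Time passes only in rows, so rows that do not move let the fingers close. It gives the time, the measured TCP pose, the force and the opening at its end, in the units of the state.
- robot.get_obs(): the state, without advancing time (a new reading comes with each control period).
- robot.snapshot(name): name is "scene" or "side" or "wrist"; returns a dict with "image" (384x512x3 uint8, red, green, blue), "camera_matrix" (3x3 intrinsics, pixels), "pose" (4x4, takes a point from camera to world coordinates). Camera axes: x right, y up, looking along -z (the intrinsics and any distortion apply to the point x, -y, -z); pixel columns grow to the right and rows downward; lengths in m; the calibration is good to about 2 mm. A picture is of the moment at which its call begins. There is no depth.
- robot.close_job(): hands the job in, once; it reports no verdict.
The state is a dict: "time": time; "joint_positions": joint angles; "qvel": joint speeds; "joint_torque": joint torques, N m; "tool_pos": TCP position; "ee_rot": TCP orientation; "wrist_force": force on the tool from outside, world axes, zero at the start; "wrist_torque": the same for the moment, N m; "width": finger opening in m.
Only numpy, scipy, OpenCV 4.12 (cv2) and the standard library are available. Lean on these libraries where they do the work, as an engineer would, in place of code of your own. Each camera call takes 0.05 s, during which the arm holds its last target. There are 200 camera calls.

TASK

Put the red setting block away: slide it across the storage board, without lifting it, into the bay with the red label until it is fully home against the back stop. Then lower the cover gently and level over the two pins, lip towards the open side of the bays, until it lies flat on the partitions. Leave the yellow block in its bay and the blue block on the panels, where it is still needed.

Things in the scene. Friction and masses are not known exactly. Their poses are not given: they have to be found in the camera images.
- rack: Fixed plywood storage board. Origin: on the bench, mid-row at the bay mouths; x points into the bays (away from the robot), y along the row, z up. Base board 12 mm thick, x = -190 to 112 mm, y = +-180 mm; x < 0 is a flat open apron. Three bays centred at y = -100, 0, 100 mm, open in front (-x) and on top, each 88 mm wide and 80 mm deep (x = 0 to 80).
- back_stop (a point): Foot of the back stop, the upright face that ends all three bays, at the middle of the row, on the base board (12 mm above the bench). The back rail behind it is 32 mm thick. Rail, partitions (12 mm thick) and end walls (28 mm thick) all stand 40 mm above the base board; partitions and end walls have half-round noses at the bay mouths. Axes as the storage board's.
- cover_seat (a point): Point where the centre of the cover's underside comes to lie: midway between the two pins, level with the partition tops, 52 mm above the bench and 30 mm behind the bay mouths. Axes as the storage board's; the seated cover's axes are parallel to them.
- pin_left (a point): Tip of the left (+y) upright dowel pin on the end wall: 10 mm in diameter, 16 mm tall from the wall top, the upper 7 mm tapered to 5 mm. Its axis stands 158 mm from the middle of the row, 30 mm behind the bay mouths.
- pin_right (a point): Tip of the right (-y) pin, the same, 316 mm from the left one.
- red_label: Red label plate, 26 x 68 mm, flat on the back rail behind the red block's bay; origin at its centre, 52 mm above the bench, axes as the storage board's. The bay's centre line is at its y = 0; the back stop at its x = -16 mm, the bay mouth at x = -96 mm. Which of the three bays it marks varies; blue and yellow labels of the same kind mark the other two.
- red_block_center (a point): Centre of the red setting block: beech, 80 x 80 mm, 34 mm high, loose, about 0.17 kg, red square on top; its sides lie along the axes of this point, z up. It starts flat on the apron, its centre 95 to 125 mm in front of the bay mouths, turned by up to 0.4 rad from the board's axes, and slides easily.
- yellow_block_center (a point): Centre of the yellow block, 80 x 80 mm and 32 mm high, loose, standing in its own bay (yellow label): stays there.
- blue_block_center (a point): Centre of the blue block, 80 x 80 mm and 38 mm high, loose on the OSB panels behind the cover (top 74 mm above the bench), 60 to 100 mm to the right (-y) of the handle's centre: stays there. Its bay (blue label) is empty.
- cover_handle (a point): Centre of the cover's bar handle: the bar runs along this point's y axis, 110 mm long, 12 mm wide (x), 14 mm high, 23 mm clear above the plate. The cover's underside lies 38 mm below this point. It starts lying level, handle up, on two OSB panels, its lip hanging over their front edge; seated, this point is 90 mm above the bench.
- cover_underside (a point): Centre of the cover's underside. The cover, about 0.3 kg, is a plywood plate 90 mm (x) by 348 mm (y), 8 mm thick, with two 14 mm through holes at x = 0, y = -158 and 158 mm, and along its front (-x) edge a lip 8 mm thick, 270 mm long, reaching 15 mm below the underside, inner face at x = -37 mm. Starts 36 mm above the bench.
Mind the look-alikes: they are no part of the job. What is shaped like the part that bears red_block_center but pink is not meant.

How it is judged:
On the way, in this order (a step that is already met when the one before it is completed fails the run):
1. the red block is fully home in the bay with the red label (x of red_block_center in the frame of red_label above -0.06 m and y of red_block_center in the frame of red_label between -0.008 and 0.008 m and height (world z) of red_block_center below 0.033 m), for 0.2 s.
2. the cover lies flat on the partitions with both pins in its holes (z of cover_underside in the frame of rack below 0.0545 m and x of cover_underside in the frame of rack between 0.025 and 0.035 m and y of cover_underside in the frame of rack between -0.005 and 0.005 m and angle between the x axis of cover_underside and the x axis of rack, either way round below 0.04 rad and angle between cover_underside's own z axis and vertical below 0.03 rad), for 0.2 s.
At the end, for the whole second after the job is handed in: Red block in the red-labelled bay, within 4 mm of the back stop and 8 mm of its centre line; cover flat over both pins (within 2.5 mm of full depth, 5 mm and 0.04 rad of its place, level to 0.03 rad); yellow block within 12 mm and blue block within 20 mm of where they stood (all of step 1 and all of step 2 and distance of yellow_block_center from where it was at the start of the episode below 0.012 m and distance of blue_block_center from where it was at the start of the episode below 0.02 m); the robot touches nothing.
It fails at once if the red block is lifted off the board or tipped (z of red_block_center in the frame of rack above 0.041 m or angle between red_block_center's own z axis and vertical above 0.3 rad).
It fails at once if the cover is dropped or slammed onto the storage board (faster than 0.5 m/s close above its place) (z of cover_underside in the frame of rack below 0.12 m and x of cover_underside in the frame of rack between -0.01 and 0.07 m and y of cover_underside in the frame of rack between -0.05 and 0.05 m and linear speed of cover above 0.5 m/s).
It fails at once if the cover is tipped by more than 25 degrees (angle between cover_underside's own z axis and vertical above 0.44 rad).
It fails at once if the yellow block is pushed out of its place by more than 15 mm (distance of yellow_block_center from where it was at the start of the episode above 0.015 m).
It fails at once if the blue block is moved by more than 20 mm (distance of blue_block_center from where it was at the start of the episode above 0.02 m).
It also fails if it takes over 72 s, if anything falls off the work surface, if the arm or the gripper's body presses on something with over 40 N, if the wrist force passes 120 N, or if a joint passes its speed limit or range.

## Working session

There is one attempt and no reset: what is moved stays moved. The work goes in short steps, Python scripts to look and compute and a tool call to move; the robot and the scene stay as the last step left them, time stands still between calls to the robot, and variables do not carry over. Pictures are saved under pics/ and viewed, about 8 in all and at most 12, crops included, and the job is handed in when it is done.

Besides the shell and the picture viewer there is one more tool, called after ">>>" by a JSON object that holds its "api" and its "payload". carry_out: Moves the arm, as the interface text tells. Its arguments: {"type":"object","properties":{"targets":{"type":"array","items":{"type":"array","items":{"type":"number"}}}},"required":["targets"]}

```bash
mkdir -p pics
cat > h.py <<'E'
import numpy as np, cv2
from bench import robot
def snap(n,f):
    s=robot.snapshot(n); cv2.imwrite(f'pics/{f}.png',s['image'][:,:,::-1]); np.savez(f'pics/{f}.npz',K=s['camera_matrix'],P=s['pose']); return s
def pix2z(f,uv,z):
    d=np.load(f'pics/{f}.npz');K,P=d['K'],d['P'];out=[]
    for (u,v) in uv:
        r=np.linalg.inv(K)@[u,v,1]; r=P[:3,:3]@np.array([r[0],-r[1],-r[2]]); o=P[:3,3]
        out.append(o+r*(z-o[2])/r[2])
    return np.array(out)
def proj(f,X):
    d=np.load(f'pics/{f}.npz');K,P=d['K'],d['P']; c=(np.atleast_2d(X)-P[:3,3])@P[:3,:3]
    q=(c*[1,-1,-1])@K.T; return q[:,:2]/q[:,2:]
E
python3 - <<'E'
from h import *
a=[snap(n,n+'0') for n in('scene','side','wrist')]
for s in a: print(s['camera_matrix'].tolist(),s['pose'].round(3).tolist(),s.keys())
cv2.imwrite('pics/two.png',np.vstack([cv2.resize(np.hstack([a[0]['image'],a[1]['image']]),(800,300)),np.pad(cv2.resize(a[2]['image'],(400,300)),((0,0),(0,400),(0,0)))])[:,:,::-1])
print(robot.get_obs())
E
```

```text
[[460.75050434439066, 0.0, 255.23237978283763], [0.0, 460.75050434439066, 185.1238606348966], [0.0, 0.0, 1.0]] [[0.141, -0.853, 0.502, 1.104], [0.99, 0.119, -0.076, -0.169], [0.005, 0.508, 0.861, 1.119], [0.0, 0.0, 0.0, 1.0]] dict_keys(['image', 'camera_matrix', 'pose'])
[[366.8998279005435, 0.0, 253.87467688442297], [0.0, 366.8998279005435, 191.69224053641915], [0.0, 0.0, 1.0]] [[0.992, 0.102, -0.078, 0.408], [-0.127, 0.709, -0.693, -0.825], [-0.015, 0.697, 0.716, 0.858], [0.0, 0.0, 0.0, 1.0]] dict_keys(['image', 'camera_matrix', 'pose'])
[[329.16872075164895, 0.0, 262.46545558286306], [0.0, 329.16872075164895, 187.80103184573383], [0.0, 0.0, 1.0]] [[0.291, -0.918, -0.268, 0.081], [0.957, 0.278, 0.084, 0.55], [-0.003, -0.281, 0.96, 0.383], [0.0, 0.0, 0.0, 1.0]] dict_keys(['image', 'camera_matrix', 'pose'])
{'time': 0.15, 'joint_positions': array([ 1.17390457e+00,  8.77904163e-02,  1.37189768e+00, -8.80983108e-06,
        1.68362347e+00, -1.03090066e-01]), 'qvel': array([-1.87479444e-05, -3.76519220e-03, -3.41997995e-03, -1.20113093e-03,
        1.55221106e-03, -4.24783309e-04]), 'joint_torque': array([ 8.41861929e-04, -3.40644622e+01, -3.02793252e+01,  7.18031824e-02,
        3.05752794e-02, -1.04746027e-04]), 'tool_pos': array([0.15911139, 0.52603342, 0.20457501]), 'ee_rot': array([-1.66879281,  1.56907739, -1.96259549]), 'wrist_force': array([0.17010601, 0.45699432, 0.43296651]), 'wrist_torque': array([ 0.01633487, -0.01653376,  0.00765975]), 'width': 0.09364932014592388}
```

View pics/two.png

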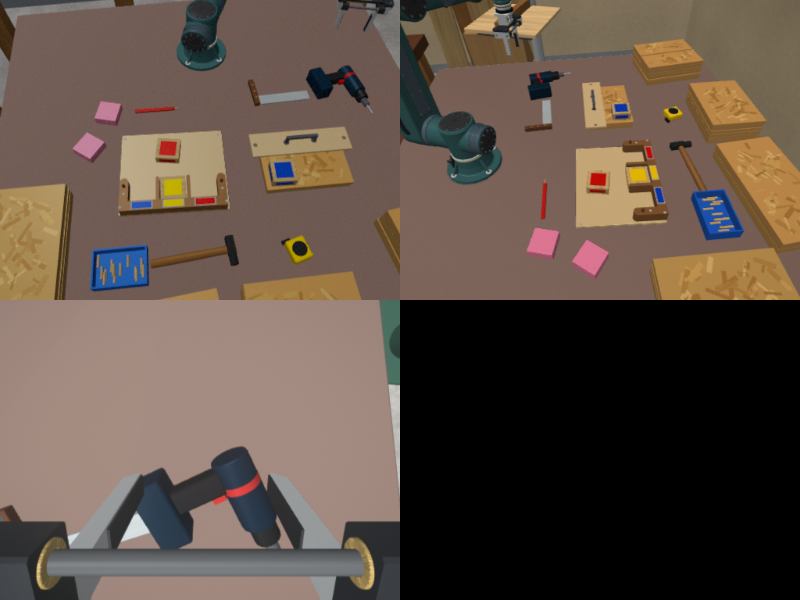

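The composite shows the board with the red block at scene pixel ~(215,192), the yellow block in the middle bay and the red label on the left (+y) bay. The cover is at ~(383,183) with the blue block behind it. The pink look-alikes at ~(137,143) and (114,188) are plain pink pads off the board. The red-square beech block on the apron is the one meant. Next I enlarge to confirm and measure.

Run:
```python
from h import *
a=cv2.imread('pics/scene0.png'); 
A=cv2.resize(a[155:275,145:305],None,fx=5,fy=5,interpolation=cv2.INTER_CUBIC); cv2.imwrite('pics/c1.png',A)
B=cv2.resize(a[150:255,305:465],None,fx=5,fy=5,interpolation=cv2.INTER_CUBIC); cv2.imwrite('pics/c2.png',B)
```

```text
(no output)
```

View pics/c1.png

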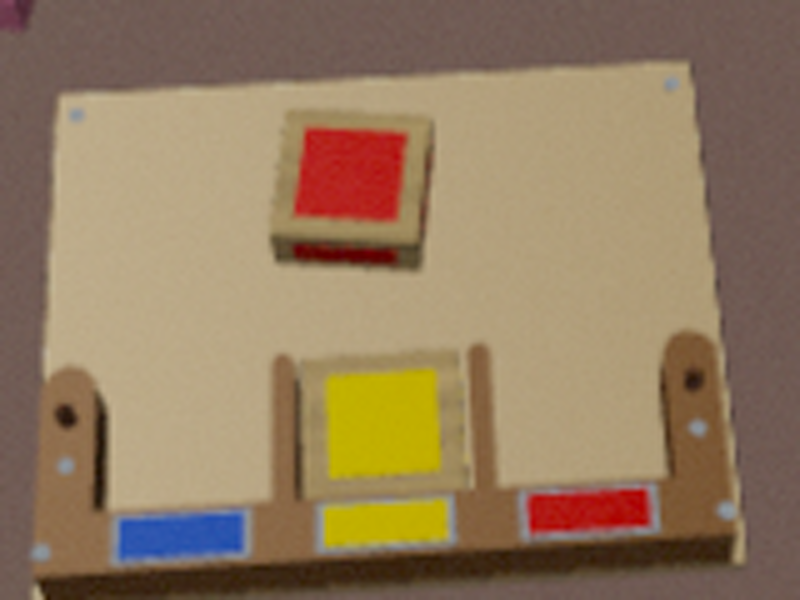

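View pics/c2.png

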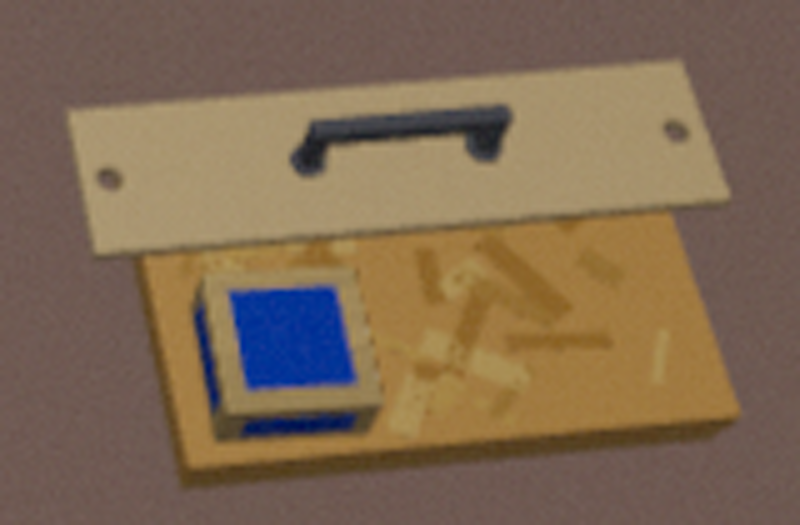

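```bash
cat > m.py <<'E'
from h import *
def c1(p): p=np.array(p,float); return (p+.5)/5-.5+[145,155]
def c2(p): p=np.array(p,float); return (p+.5)/5-.5+[305,150]
def g(n,p,z,f=c1):
    r=pix2z('scene0',f(p),z)[:,:2]; print(n,(r*1000).round(1).tolist(), 'mean',(r.mean(0)*1000).round(1)); return r
E
python3 - <<'E'
from m import *
L=g('labels b y r',[(181,536),(386,523),(588,510)],.052)
P=g('pins R L',[(65,415),(694,380)],.068)
P2=g('pins as base',[(65,415),(694,380)],.052)
B=g('board front corners R L',[(58,95),(690,62)],.012)
R=g('red top',[(287,110),(434,118),(420,243),(272,235)],.046)
Q=g('red sq',[(305,128),(407,132),(398,221),(293,217)],.046)
Y=g('yel sq',[(326,374),(438,369),(443,470),(330,480)],.044)
H=g('holes R L',[(110,179),(677,130)],.044,c2)
C=g('plate',[(68,110),(682,62),(730,198),(95,255)],.044,c2)
D=g('handle',[(312,125),(508,110)],.081,c2)
Bl=g('blue sq',[(230,290),(341,286),(356,380),(246,390)],.074,c2)
ang=lambda a,b:np.degrees(np.arctan2(*(b-a)[::-1]))-90
for n,a,b in[('lab',L[0],L[2]),('pins',P[0],P[1]),('board',B[0],B[1]),('holes',H[0],H[1]),('hand',D[0],D[1]),('redtop',R[0],R[1]),('redtop2',R[3],R[2]),('redx1',R[0],R[3]),('redx2',R[1],R[2]),('sq',Q[0],Q[1]),('sq2',Q[3],Q[2]),('yel',Y[0],Y[1]),('plate',C[0],C[1])]: print(n,ang(a,b).round(2),(np.linalg.norm(b-a)*1000).round(1))
E
```

```text
labels b y r [[672.5, -286.7], [679.8, -186.7], [686.9, -87.5]] mean [ 679.7 -187. ]
pins R L [[607.5, -338.0], [632.0, -25.9]] mean [ 619.8 -182. ]
pins as base [[600.0, -340.6], [624.9, -23.7]] mean [ 612.4 -182.1]
board front corners R L [[382.7, -344.1], [410.1, 13.7]] mean [ 396.4 -165.2]
red top [[431.8, -215.3], [448.0, -136.4], [523.8, -152.6], [508.2, -229.6]] mean [ 477.9 -183.5]
red sq [[444.6, -206.6], [454.8, -152.0], [509.0, -162.7], [498.9, -217.7]] mean [ 476.8 -184.7]
yel sq [[591.8, -208.8], [596.9, -151.7], [652.6, -155.6], [650.0, -212.2]] mean [ 622.8 -182.1]
holes R L [[505.1, 116.5], [517.6, 432.2]] mean [511.3 274.3]
plate [[458.6, 103.2], [475.0, 450.4], [563.1, 445.8], [549.9, 98.3]] mean [511.6 274.4]
handle [[507.9, 220.2], [513.2, 326.4]] mean [510.6 273.3]
blue sq [[594.9, 155.0], [600.6, 212.0], [653.3, 205.1], [651.1, 149.1]] mean [625.  180.3]
lab -4.11 199.7
pins -4.49 313.1
board -4.39 358.9
holes -2.27 316.0
hand -2.85 106.3
redtop -11.58 80.6
redtop2 -11.46 78.6
redx1 -100.6 77.7
redx2 -102.07 77.5
sq -10.56 55.6
sq2 -10.44 55.9
yel -5.16 57.4
plate -2.69 347.6
```

Measured: the rack origin is about (584,-180) mm with yaw -4.3°. Three features agree within 2 mm, and the pin and label spacings match. The red block is at (477.5,-184) with yaw about -11°. The handle is at (511,274) with yaw about -2.5°. The red-topped wooden block on the apron at scene (215,190) is the one meant. The pink pads lie off the board.

```bash
cat > go.py <<'E'
import sys
from h import *
from scipy.spatial.transform import Rotation as Ro
def go(x,y,z,jaw=None):
    """print total tool-frame move to world x,y,z (mm), jaw direction (deg, world, mod 180); shift given after turning"""
    o=robot.get_obs(); R=Ro.from_euler('xyz',o['ee_rot']); M=R.as_matrix()
    a=np.degrees(np.arctan2(M[1,1],M[0,1])); t=0
    if jaw is not None:
        d=(jaw-a+90)%180-90; t=-d   # tool x is down: +turn lowers the world yaw
    s=(R*Ro.from_euler('x',t,degrees=True)).inv().apply(np.array([x,y,z])/1000-o['tool_pos'])*100
    print('t',round(o['time'],2),'tcp',(o['tool_pos']*1e3).round(1),'jaw',a.round(2),'j6',o['joint_positions'][5].round(2),'F',o['wrist_force'].round(1),'w',(o['width']*1e3).round(1),'down',M[:,0].round(3)); print('turn',round(t,2),'shift cm',s.round(2))
if __name__=='__main__': go(*[float(v) for v in sys.argv[1:]])
E
python3 go.py 477 -184 130 79
```

```text
Traceback (most recent call last):
  File "go.py", line 12, in <module>
    if __name__=='__main__': go(*[float(v) for v in sys.argv[1:]])
                             ~~^^^^^^^^^^^^^^^^^^^^^^^^^^^^^^^^^^^
  File "go.py", line 11, in go
    print('t',round(o['time'],2),'tcp',(o['tool_pos']*1e3).round(1),'jaw',a.round(2),'j6',o['joint_positions'][5].round(2),'F',o['wrist_force'].round(1),'w',(o['width']*1e3).round(1),'down',M[:,0].round(3)); print('turn',round(t,2),'shift cm',s.round(2))
                                                                                                                                                             ^^^^^^^^^^^^^^^^^^^^^^
AttributeError: 'float' object has no attribute 'round'
```

```bash
sed -i "s/(o\['width'\]\*1e3).round(1)/round(o['width']*1e3,1)/" go.py; python3 go.py 458 -180 130 79
```

```text
t 0.15 tcp [159.1 526.  204.6] jaw 73.17 j6 -0.1 F [0.2 0.5 0.4] w 93.6 down [-0.001 -0.002 -1.   ]
turn -5.83 shift cm [  7.55 -63.59  42.81]
```

>>> {"api": "carry_out", "payload": {"targets": [[0,0,0,0,-5.8],[0,0,-3.5,2.35,0],[0,0,-3.5,2.35,0],[0,0,-3.5,2.35,0],[0,0,-3.5,2.35,0],[0,0,-3.5,2.35,0],[0,0,-3.5,2.35,0],[0,0,-3.5,2.35,0],[0,0,-3.5,2.35,0],[0,0,-3.5,2.35,0],[0,0,-3.5,2.35,0],[0,0,-3.5,2.35,0],[0,0,-3.5,2.35,0],[0,0,-3.5,2.35,0],[0,0,-3.5,2.35,0],[0,0,-3.5,2.35,0],[0,0,-3.5,2.35,0],[0,0,-3.5,2.35,0],[0,2,-1.5,1,0],[0,2,0,0,0]]}}

```text
time: 2.15
tool_pos: [0.4452, -0.1533, 0.1647]
ee_rot: [-0.908, 1.57, -1.104]
wrist_force: [0.2, 0.2, -0.6]
width: 0.0939
```

Run:
```python
from go import *
s=snap('wrist','w1'); snap('scene','s1')
go(458,-180,130,79)
# predicted block top corners
c,sn=np.cos(np.radians(-11)),np.sin(np.radians(-11))
X=[[.4775+c*a-sn*b,-.184+sn*a+c*b,.046] for a,b in[(-.04,-.04),(-.04,.04),(.04,.04),(.04,-.04)]]
im=cv2.imread('pics/w1.png'); p=proj('w1',X); print(p.round(0))
cv2.polylines(im,[p.round().astype(int)],True,(0,255,0),1); cv2.imwrite('pics/w1b.png',im)
```

```text
t 2.25 tcp [ 442.5 -150.4  161.8] jaw 78.88 j6 -1.83 F [-0.1 -0.7 -0.1] w 94.0 down [-0.007  0.003 -1.   ]
turn -0.12 shift cm [ 3.16 -2.62  2.11]
[[194. 180.]
 [280. 180.]
 [279. 257.]
 [199. 257.]]
```

View pics/w1b.png

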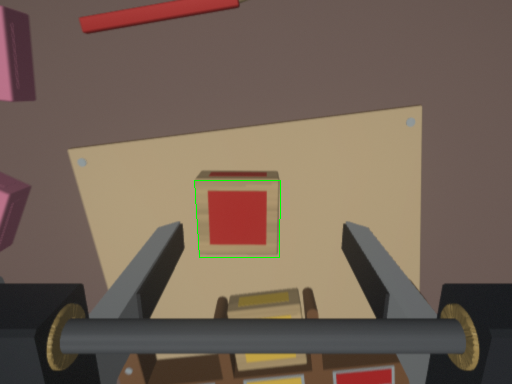

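The wrist view shows the red block's top at (197–280, 180–256), exactly on the predicted outline. The pose is confirmed, so I go over it.

>>> {"api": "carry_out", "payload": {"targets": [[0,1.0,-1.3,1.05,0],[0,2.0,-1.3,1.05,0],[0,0,0,0,0],[0,0,0,0,0]]}}

```text
time: 2.65
tool_pos: [0.4599, -0.1796, 0.136]
ee_rot: [2.308, 1.57, 2.116]
wrist_force: [0.6, -0.4, -0.0]
width: 0.0936
```

```bash
python3 go.py 458 -180 17 79
```

```text
t 2.65 tcp [ 459.9 -179.6  136. ] jaw 78.98 j6 -1.87 F [ 0.6 -0.4 -0. ] w 93.6 down [-0.     0.001 -1.   ]
turn -0.02 shift cm [11.9  -0.08 -0.18]
```

>>> {"api": "carry_out", "payload": {"targets": [[0,2.5,0,-0.2,0],[0,2.5,0,0,0],[0,2.5,0,0,0],[0,2.0,0,0,0],[0,1.3,0,0,0],[0,0.8,0,0,0],[0,0,0,0,0],[0,0,0,0,0],[0,0,0,0,0]]}}

```text
time: 3.55
tool_pos: [0.4591, -0.1802, 0.0208]
ee_rot: [-0.248, 1.568, -0.441]
wrist_force: [0.1, 1.0, -0.4]
width: 0.0939
```

```bash
python3 go.py 458 -180 17 79
```

```text
t 3.55 tcp [ 459.1 -180.2   20.8] jaw 78.97 j6 -1.87 F [ 0.1  1.  -0.4] w 93.9 down [ 0.002 -0.001 -1.   ]
turn -0.03 shift cm [ 0.38  0.   -0.11]
```

>>> {"api": "carry_out", "payload": {"targets": [[0.1,0.2,0,0,0],[0.2,0,0,0,0],[0.3,0,0,0,0],[0.3,0,0,0,0],[0.3,0,0,0,0],[0.3,0,0,0,0]]}}

```text
time: 4.15
tool_pos: [0.4583, -0.1801, 0.0178]
ee_rot: [-0.877, 1.57, -1.069]
wrist_force: [-0.7, -0.0, 1.5]
width: 0.0799
```

Run:
```python
from go import *
# rack-frame helper
def rk(x,y): 
    t=np.radians(-4.3); return 584.2+x*np.cos(t)-y*np.sin(t), -179.8+x*np.sin(t)+y*np.cos(t)
print(rk(-70,100),rk(-25,100))
go(*rk(-75,100),19,85.7)
```

```text
(np.float64(521.8949133358747), np.float64(-74.8329757696455)) (np.float64(566.7682443445049), np.float64(-78.20701847683024))
t 4.15 tcp [ 458.3 -180.1   17.8] jaw 78.96 j6 -1.87 F [-0.7 -0.   1.5] w 79.9 down [ 0.    -0.001 -1.   ]
turn -6.74 shift cm [-0.13 10.98  5.06]
```

Gripped at 79.9 mm, as expected. Next: align with the bay and drag the block across in front of the red bay.

>>> {"api": "carry_out", "payload": {"targets": [[0.3,0,0,0,-3.4],[0.3,0,0,0,-3.3],[0.3,0,1.1,0,0],[0.3,0,2.0,0.8,0],[0.3,0,2.0,0.8,0],[0.3,0,2.0,0.8,0],[0.3,0,2.0,0.8,0],[0.3,0,1.2,0.8,0],[0.3,0,0.7,0.6,0],[0.3,0,0,0.4,0],[0.3,0,0,0,0],[0.3,0,0,0,0]]}}

```text
time: 5.35
tool_pos: [0.5164, -0.0726, 0.0179]
ee_rot: [1.722, 1.568, 1.646]
wrist_force: [-2.5, 2.6, 5.4]
width: 0.0799
```

Run:
```python
from go import *
go(566.7-2,-78,18.5,85.7)
snap('scene','s2'); a=cv2.imread('pics/s2.png')
cv2.imwrite('pics/s2c.png',cv2.resize(a[165:275,145:305],None,fx=5,fy=5,interpolation=cv2.INTER_CUBIC))
```

```text
t 5.35 tcp [516.4 -72.6  17.9] jaw 85.64 j6 -1.75 F [-2.5  2.6  5.4] w 79.9 down [-0.     0.003 -1.   ]
turn -0.06 shift cm [-0.07 -0.18  4.85]
```

View pics/s2c.png

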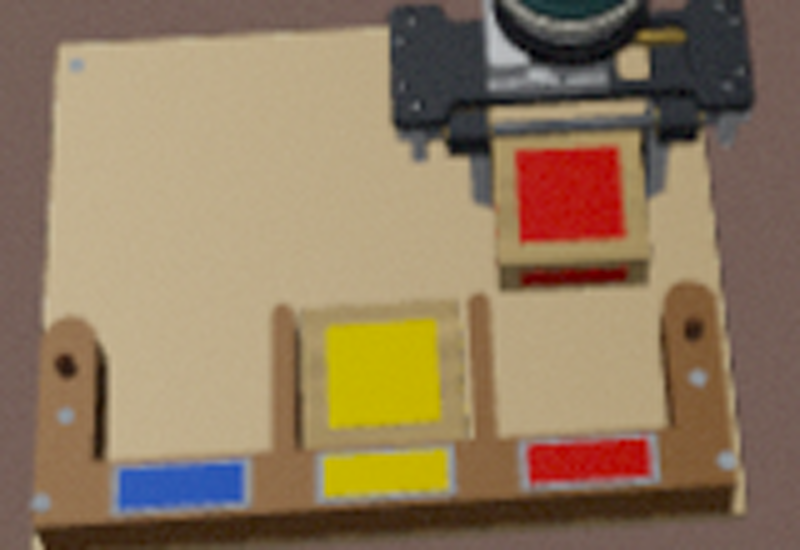

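```bash
cat >> m.py <<'E'
def rack(r):
    t=np.radians(-4.3); e=np.array([[np.cos(t),np.sin(t)],[-np.sin(t),np.cos(t)]]); return ((np.atleast_2d(r)*1000-[584.2,-179.8])@e.T).round(1)
E
python3 - <<'E'
from m import *
c=lambda p:(np.array(p,float)+.5)/5-.5+[145,165]
q=pix2z('s2',c([(516,151),(618,147),(627,239),(521,243),(498,262),(650,259)]),.046)[:,:2]
print(rack(q).tolist(), rack(q[:4].mean(0)), rack([[.5164,-.0726]]))
E
```

```text
[[-84.4, 74.7], [-83.4, 129.2], [-28.1, 129.5], [-29.3, 74.1], [-19.0, 61.5], [-15.7, 140.4]] [[-56.3 101.9]] [[-75.6 101.8]]
```

Block centre is at rack (-56,102), aligned within 1°. I correct y by -1.8 mm, slide it 48 mm in and then release.

>>> {"api": "carry_out", "payload": {"targets": [[0.3,0,-0.2,0,0],[0.3,0,0,0.6,0],[0.3,0,0,0.8,0],[0.3,0,0,0.8,0],[0.3,0,0,0.8,0],[0.3,0,0,0.8,0],[0.3,0,0,0.6,0],[0.3,0,0,0.4,0],[0.3,0,0,0,0],[0.3,0,0,0,0]]}}

```text
time: 6.4
tool_pos: [0.564, -0.0796, 0.0178]
ee_rot: [2.386, 1.57, 2.309]
wrist_force: [-2.4, 0.5, 5.7]
width: 0.0796
```

Run:
```python
from go import *
from m import rack
go(564.7,-78,18.5,85.7); print(rack(robot.get_obs()['tool_pos'][:2]))
```

```text
t 6.4 tcp [564.  -79.6  17.8] jaw 85.6 j6 -1.73 F [-2.4  0.5  5.7] w 79.6 down [-0.     0.001 -1.   ]
turn -0.1 shift cm [-0.07  0.17  0.05]
[[-27.6  98.4]]
```

>>> {"api": "carry_out", "payload": {"targets": [[0.15,0,0,0,0],[0,0,0,0,0],[0,0,0,0,0],[0,-2.0,0,0,0],[0,-3.0,0,0,0],[0,-1.0,0,-1,0],[0.3,0,0,-2.5,0],[0.57,0,0,-2.0,0],[0.57,0,0,0,0],[0.57,1.0,0.1,0,0],[0.57,2.0,0.1,0,0],[0.57,2.0,0,0,0],[0.57,0.8,0,0,0],[0.57,0,0,0,0],[0.57,0,0,0,0]]}}

```text
time: 7.9
tool_pos: [0.5099, -0.0734, 0.0196]
ee_rot: [0.274, 1.57, 0.198]
wrist_force: [0.3, -0.5, -0.1]
width: 0.0408
```

Run:
```python
from go import *
from m import rack
go(576,-79.5,20,85.7); print(rack(robot.get_obs()['tool_pos'][:2]))
```

```text
t 7.9 tcp [509.9 -73.4  19.6] jaw 85.67 j6 -1.75 F [ 0.3 -0.5 -0.1] w 40.8 down [ 0.  0. -1.]
turn -0.03 shift cm [-0.04 -0.11  6.63]
[[-82.  100.5]]
```

>>> {"api": "carry_out", "payload": {"targets": [[0.57,0,0,0.8,0],[0.57,0,0,0.8,0],[0.57,0,0,0.6,0],[0.57,0,0,0.6,0],[0.57,0,0,0.6,0],[0.57,0,0,0.6,0],[0.57,0,0,0.6,0],[0.57,0,0,0.6,0],[0.57,0,0,0.6,0],[0.57,0,0,0.5,0],[0.57,0,0,0.3,0],[0.57,0,0,0.2,0],[0.57,0,0,0,0]]}}

```text
time: 9.2
tool_pos: [0.5776, -0.0785, 0.0194]
ee_rot: [0.128, 1.57, 0.052]
wrist_force: [-0.6, -0.5, 0.2]
width: 0.0405
```

>>> {"api": "carry_out", "payload": {"targets": [[0.57,0,0,0.2,0],[0.57,0,0,0.2,0],[0.57,0,0,0.1,0],[0.57,0,0,0,0]]}}

```text
time: 9.6
tool_pos: [0.582, -0.0788, 0.0194]
ee_rot: [2.799, 1.57, 2.723]
wrist_force: [-3.0, -0.5, 2.2]
width: 0.0403
```

Run:
```python
from go import *
from m import rack
go(576,-79.5,20,85.7); print(rack(robot.get_obs()['tool_pos'][:2]))
```

```text
t 9.6 tcp [582.  -78.8  19.4] jaw 85.67 j6 -1.73 F [-3.  -0.5  2.2] w 40.3 down [-0.  0. -1.]
turn -0.03 shift cm [-0.06 -0.11 -0.59]
[[ -9.8 100.5]]
```

>>> {"api": "carry_out", "payload": {"targets": [[0.57,0,0,0.1,0],[0.57,0,0,0.1,0],[0.57,0,0,0,0]]}}

```text
time: 9.9
tool_pos: [0.582, -0.0788, 0.0194]
ee_rot: [3.125, 1.566, 3.05]
wrist_force: [-8.7, 0.6, 5.1]
width: 0.0403
```

Motion stopped and force rose to 8.7 N, so the block is against the back stop. I back off, rise and head for the cover.

>>> {"api": "carry_out", "payload": {"targets": [[0.57,0,0,-0.6,0],[0.57,0,0,-0.6,0],[0.57,-2,0,0,0],[0.57,-4,0,0,0],[0.57,-4,0,0,8],[0.57,-4,0,0,8],[0.57,-3,0,0,8],[0.57,0,0,0,8],[0.57,0,0,0,8],[0.57,0,0,0,8],[0.57,0,0,0,8],[0.57,0,0,0,8],[0.57,0,0,0,8],[0.57,0,0,0,8],[0.57,0,0,0,8],[0.57,0,0,0,0]]}}

```text
time: 11.5
tool_pos: [0.5724, -0.0781, 0.1895]
ee_rot: [1.576, 1.569, -0.035]
wrist_force: [-0.1, 1.0, -0.1]
width: 0.0406
```

```bash
python3 go.py 511 274 130 -2.6
```

```text
t 11.5 tcp [572.4 -78.1 189.5] jaw -2.31 j6 -0.19 F [-0.1  1.  -0.1] w 40.6 down [ 0.001 -0.    -1.   ]
turn 0.29 shift cm [  5.94  -7.74 -34.9 ]
```

>>> {"api": "carry_out", "payload": {"targets": [[0.57,0,-0.8,-3.5,0.3],[0.57,0,-0.8,-3.5,0],[0.57,0,-0.8,-3.5,0],[0.57,0,-0.8,-3.5,0],[0.57,0,-0.8,-3.5,0],[0.57,0,-0.8,-3.5,0],[0.57,0,-0.8,-3.5,0],[0.57,0,-0.7,-3.5,0],[0.57,1,-0.7,-3.5,0],[0.57,2,-0.7,-3.4,0],[0.57,2,0,0,0],[0.57,0,0,0,0],[0.57,0,0,0,0]]}}

```text
time: 12.8
tool_pos: [0.511, 0.2738, 0.1395]
ee_rot: [-0.811, 1.57, -2.426]
wrist_force: [-0.5, 0.2, -0.1]
width: 0.0402
```

Run:
```python
from go import *
go(511,274,56,-2.6)
snap('scene','s3'); snap('wrist','w3'); a=cv2.imread('pics/s3.png')
A=cv2.resize(a[165:275,145:305],(640,440),interpolation=cv2.INTER_CUBIC)
W=cv2.imread('pics/w3.png')
X=[[.5079,.2202,.081],[.5132,.3264,.081]]; p=proj('w3',X); print(p.round(0))
cv2.imwrite('pics/s3c.png',A); cv2.line(W,*[tuple(int(v) for v in q) for q in p],(0,255,0),1); cv2.imwrite('pics/w3b.png',W)
```

```text
t 12.8 tcp [511.  273.8 139.5] jaw -2.54 j6 0.44 F [-0.5  0.2 -0.1] w 40.2 down [-0. -0. -1.]
turn 0.06 shift cm [ 8.35 -0.   -0.02]
[[261. 266.]
 [261. 134.]]
```

View pics/s3c.png

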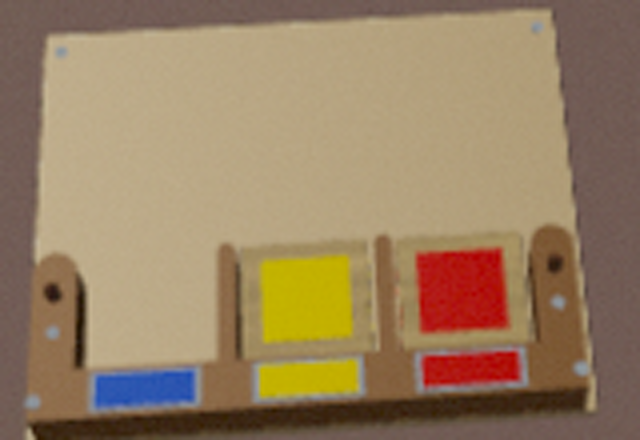

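View pics/w3b.png

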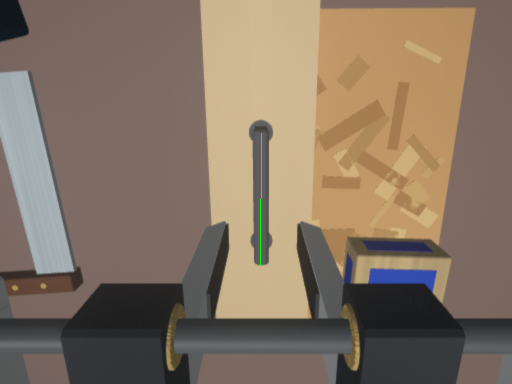

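The red block is home and lines up with the yellow one. In the wrist view the handle bar lies at (261,127)–(261,265), centred on the predicted line. Descend and grip.

>>> {"api": "carry_out", "payload": {"targets": [[0.57,2,0,0,0],[0.57,2.5,0,0,0],[0.57,2,0,0,0],[0.57,1,0,0,0],[0.57,0.8,0,0,0],[0.57,0,0,0,0],[0.57,0,0,0,0],[0.8,0,0,0,0],[1,0,0,0,0],[1,0,0,0,0],[1,0,0,0,0],[1,0,0,0,0],[1,0,0,0,0]]}}

```text
time: 14.2
tool_pos: [0.5109, 0.2741, 0.0568]
ee_rot: [-2.538, 1.571, 2.129]
wrist_force: [-0.8, -0.3, 1.6]
width: 0.0118
```

```bash
python3 go.py 511 274 120 -4.3
```

```text
t 14.2 tcp [510.9 274.1  56.8] jaw -2.62 j6 0.44 F [-0.8 -0.3  1.6] w 11.8 down [-0.  0. -1.]
turn 1.68 shift cm [-6.32  0.01  0.01]
```

>>> {"api": "carry_out", "payload": {"targets": [[1,-0.4,0,0,0],[1,-0.8,0,0,0],[1,-1.5,0,0,0],[1,-2,0,0,0],[1,-2,0,0,0],[1,-1.5,0,0,1.7],[1,-1,0,0,0],[1,0,0,0,0],[1,0,0,0,0]]}}

```text
time: 15.1
tool_pos: [0.5109, 0.2739, 0.1481]
ee_rot: [-1.137, 1.57, -2.784]
wrist_force: [1.1, 0.0, -3.6]
width: 0.0117
```

```bash
python3 go.py 614 -182 150 -4.3
```

```text
t 15.1 tcp [510.9 273.9 148.1] jaw -4.33 j6 0.47 F [ 1.1  0.  -3.6] w 11.7 down [-0.001 -0.    -1.   ]
turn -0.03 shift cm [-0.19 13.7  44.69]
```

>>> {"api": "carry_out", "payload": {"targets": [[1,0,0.3,1,0],[1,0,0.6,2,0],[1,0,0.8,2.6,0],[1,0,0.8,2.6,0],[1,0,0.8,2.6,0],[1,0,0.8,2.6,0],[1,0,0.8,2.6,0],[1,0,0.8,2.6,0],[1,0,0.8,2.6,0],[1,0,0.8,2.6,0],[1,0,0.8,2.6,0],[1,0,0.8,2.6,0],[1,0,0.8,2.6,0],[1,0,0.8,2.6,0],[1,0,0.8,2.6,0],[1,0,0.8,2.6,0],[1,0,0.8,2.6,0],[1,0,0.6,1.7,0],[1,0,0.2,0.8,0],[1,0,0,0.2,0]]}}

```text
time: 17.1
tool_pos: [0.6135, -0.1827, 0.1476]
ee_rot: [-2.069, 1.569, 2.567]
wrist_force: [0.1, 1.0, -4.0]
width: 0.0122
```

```bash
python3 go.py 614.1 -182.1 100 -4.3
```

```text
t 17.1 tcp [ 613.5 -182.7  147.6] jaw -4.39 j6 -0.3 F [ 0.1  1.  -4. ] w 12.2 down [-0.001  0.001 -1.   ]
turn -0.09 shift cm [ 4.76  0.06 -0.06]
```

>>> {"api": "carry_out", "payload": {"targets": [[1,1.5,0,0,0],[1,1.5,0.1,-0.1,0],[1,1.0,0,0,0],[1,0.6,0,0,0],[1,0,0,0,0],[1,0,0,0,0]]}}

```text
time: 17.7
tool_pos: [0.6151, -0.1809, 0.1025]
ee_rot: [1.932, 1.571, 0.286]
wrist_force: [0.7, 0.3, -3.0]
width: 0.0118
```

Run:
```python
from go import *
go(614.1,-182.1,72.8,-4.3)
snap('scene','s4'); snap('side','d4'); a=cv2.imread('pics/s4.png')
cv2.imwrite('pics/s4c.png',cv2.resize(a[180:275,145:305],(800,475),interpolation=cv2.INTER_CUBIC))
```

```text
t 17.7 tcp [ 615.1 -180.9  102.5] jaw -4.31 j6 -0.3 F [ 0.7  0.3 -3. ] w 11.8 down [ 0.  0. -1.]
turn -0.01 shift cm [ 2.97 -0.09  0.13]
```

View pics/s4c.png

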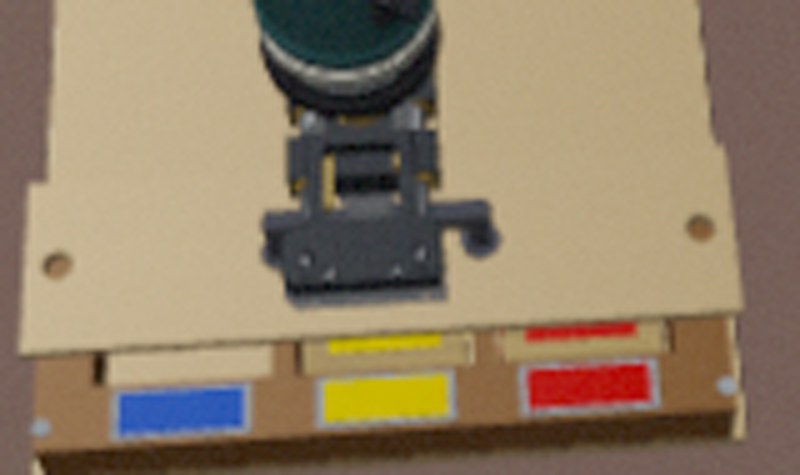

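Run:
```python
from m import *
h=pix2z('s4',(np.array([(58,265),(700.,228)])+.5)/5-.5+[145,180],.0897)[:,:2]
print((h*1000).round(1),rack(h),rack(h.mean(0)),np.linalg.norm(h[1]-h[0]))
c=pix2z('s4',(np.array([(25,184),(724.,147),(742,310),(20,354)])+.5)/5-.5+[145,180],.0897)[:,:2]
print(rack(c).tolist(),rack(c.mean(0)))
```

```text
[[ 603.9 -337.5]
 [ 627.8  -23.4]] [[  31.5 -155.8]
 [  31.7  159.2]] [[31.6  1.7]] 0.3149938634932679
[[-13.9, -174.0], [-12.3, 175.7], [76.7, 175.2], [77.1, -171.9]] [[31.9  1.3]]
```

Hole spacing is 315 mm (316 expected), and the cover centre is at rack (31.6,1.6) against the target (30,0). I correct this and lower slowly.

>>> {"api": "carry_out", "payload": {"targets": [[1,0,-0.15,0.15,0],[1,0,0,0,0],[1,0.5,0,0,0],[1,0.5,0,0,0],[1,0.3,0,0,0],[1,0.3,0,0,0],[1,0,0,0,0],[1,0,0,0,0]]}}

```text
time: 18.6
tool_pos: [0.6134, -0.1825, 0.0863]
ee_rot: [-2.402, 1.571, 2.235]
wrist_force: [1.2, 0.7, -2.8]
width: 0.0119
```

```bash
python3 go.py 614 -182.2 72.8 -4.3
```

```text
t 18.6 tcp [ 613.4 -182.5   86.3] jaw -4.33 j6 -0.3 F [ 1.2  0.7 -2.8] w 11.9 down [-0.  0. -1.]
turn -0.03 shift cm [ 1.35  0.06 -0.03]
```

>>> {"api": "carry_out", "payload": {"targets": [[1,0.3,0,0,0],[1,0.3,0,0,0],[1,0.2,0,0,0],[1,0.2,0,0,0],[1,0.2,0,0,0],[1,0,0,0,0],[1,0,0,0,0]]}}

```text
time: 19.3
tool_pos: [0.6134, -0.1825, 0.0744]
ee_rot: [3.069, 1.571, 1.423]
wrist_force: [-0.6, 0.1, -3.6]
width: 0.012
```

```bash
python3 go.py 614 -182.2 72.8 -4.3
```

```text
t 19.3 tcp [ 613.4 -182.5   74.4] jaw -4.34 j6 -0.3 F [-0.6  0.1 -3.6] w 12.0 down [ 0.  0. -1.]
turn -0.04 shift cm [ 0.16  0.06 -0.04]
```

>>> {"api": "carry_out", "payload": {"targets": [[1,0.1,0,0,0],[1,0.1,0,0,0],[1,0,0,0,0],[1,0,0,0,0]]}}

```text
time: 19.7
tool_pos: [0.6136, -0.1826, 0.0729]
ee_rot: [1.454, 1.57, -0.193]
wrist_force: [-0.4, 0.5, -1.5]
width: 0.0117
```

>>> {"api": "carry_out", "payload": {"targets": [[1,0.1,0,0,0],[1,0,0,0,0]]}}

```text
time: 19.9
tool_pos: [0.6136, -0.1826, 0.0728]
ee_rot: [1.351, 1.57, -0.295]
wrist_force: [-2.5, 0.7, 3.4]
width: 0.0117
```

The cover is seated (z at 72.8 mm as predicted, contact force reversed). I release and retreat. The fingers open to about 40 mm and rise straight up.

>>> {"api": "carry_out", "payload": {"targets": [[0.9,0,0,0,0],[0.75,0,0,0,0],[0.6,0,0,0,0],[0.6,0,0,0,0],[0.6,-1,0,0,0],[0.6,-2,0,0,0],[0.6,-3,0,0,0],[0.6,-4,0,0,0],[0.6,-4,0,0,0],[0.6,0,-4,0,0],[0.6,0,-4,0,0],[0.6,0,-4,0,0],[0.6,0,-4,0,0],[0.6,0,-4,0,0],[0.6,0,0,0,0],[0.6,0,0,0,0]]}}

```text
time: 21.5
tool_pos: [0.4141, -0.1676, 0.2126]
ee_rot: [1.272, 1.568, -0.375]
wrist_force: [-0.4, 0.4, -0.4]
width: 0.0374
```

Run:
```python
from h import *
snap('scene','s5'); a=cv2.imread('pics/s5.png')
cv2.imwrite('pics/s5c.png',cv2.resize(a[150:275,145:465],(800,312),interpolation=cv2.INTER_CUBIC))
o=robot.get_obs(); print(o['tool_pos'],o['wrist_force'],o['width'])
```

```text
[ 0.41475877 -0.16769209  0.21235483] [ 0.13922846  0.3039964  -0.1528633 ] 0.03756261173490313
```

View pics/s5c.png

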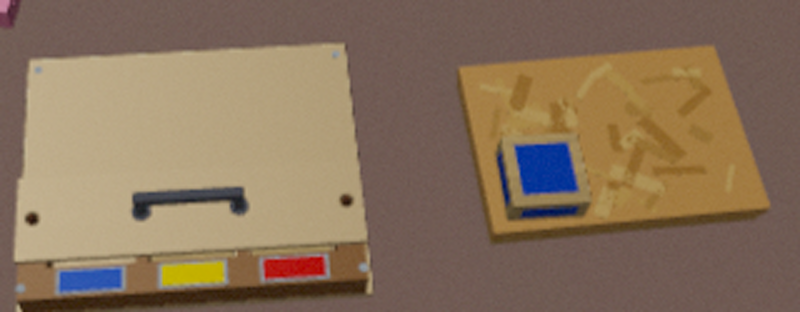

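The picture shows the cover flat, with dark pins in both holes at crop (32,218) and (346,200). The arm is clear and the blue block is at (547,168). One numeric check, then I hand in.

Run:
```python
from m import *
f=lambda p:(np.array(p,float)+.5)/2.5-.5+[145,150]
h=pix2z('s5',f([(32,218),(346,200)]),.062)[:,:2]; print(rack(h),rack(h.mean(0)))
b=pix2z('s5',f([(514,145),(571,142),(579,190),(522,195)]),.074)[:,:2]; print('blue',b.mean(0).round(4))
print(robot.close_job())
```

```text
[[  30.4 -157.5]
 [  30.9  157.2]] [[30.7 -0.2]]
blue [0.625  0.1804]
the job is handed in; nothing more can be done
None
```

The job is done and handed in at about 21.5 s of the 72 s allowed; the hand-in gave no verdict.

- **Red block:** I gripped it by its sides and slid it flat across the board into the red-labelled left (+y) bay. I then pushed it in from behind until it stopped against the back stop. Motion stopped and the push force rose from 3 to 9 N. In the picture taken before covering, it lined up with the yellow block.
- **Cover:** I lifted it by the handle, carried it level, corrected its position by about 1.5 mm above the pins, and lowered it gently. It touched down at the predicted height.

**Last checks:**
- The holes average rack (30.7, -0.2) mm against the target (30, 0), with a pin visible in each hole.
- The blue block measures (625.0, 180.4) mm, within 0.2 mm of its start.
- The yellow block looked undisturbed before it was covered. I did not measure it afterwards, and it cannot be seen now.
- The arm is clear of everything.

None of the checks failed or disagreed.

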